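Snap the filter cover home with the seating tool

TASK

The white cover lies loose on the four orange catches of the filter holder. Take the blue-handled seating tool from its steel dish, set it upright and centred over the nipple on the cover, and press steadily (no dropping or hammering, and no pressing the cover with the gripper itself) until the cover clicks fully home under all four catches; then stand the tool upright back in the dish and let go. Leave the filter tin, the vial and the stopper where they are.

Things in the scene. Friction and masses are not known exactly. Their poses are not given: they have to be found in the camera images.
- seat (a point): Filter holder, fixed to the table: grey foot 94 mm across, drum 56 mm across with a stub hose outlet at one side. This point: centre of the drum's flat top (the seat), 26 mm above the table. Four slippery orange spring catches stand round it at 90 degree steps, outer faces 37.5 mm from the axis, tops 41 mm above the table, heads reaching in to 24.5 mm from the axis; they yield outwards.
- cover_top (a point): Centre of the flat top (48 mm across) of the loose round white cover; a hose nipple, 11 mm across at most, stands 12 mm high on it there. z up. The cover starts level on the catch heads with this point about 20 mm above the seat and on its axis; when home it is 10 mm above the seat.
- tool_grip (a point): Seating tool, upright, 79 mm tall, about 150 g: aluminium foot 38 mm across, 26 mm high (bore underneath 23 mm across, 18 mm deep, to go over the nipple), blue handle 26 mm across from 26 to 70 mm above the bottom, 29 mm knob on top. This point: centre of the handle, 48 mm above the bottom; z along its axis, up. Grasp the handle from above in any yaw.
- tool_foot (a point): Centre of the flat ring-shaped bottom face of the seating tool's foot, 48 mm below the handle's centre.
- dish_floor (a point): Shallow steel parking dish, fixed to the table, 94 mm across, inside about 86 mm across, rim 6 mm above its floor. This point is the centre of its floor, 3 mm above the table. The tool starts standing in it.
- tin: Bystander: round filter tin, white with a green lid, 74 mm across, 33 mm high, loose; origin at the centre of its underside.
- vial: Bystander: small vial with a blue screw cap, 23 mm across, 48 mm high, loose; origin at the centre of its underside.
- stopper: Bystander: black conical stopper, 25 mm across, 24 mm high, loose; origin at the centre of its underside.
- filter_cover: The cover: 54 mm across, 10 mm thick, bevelled rim, 40 g; origin at the centre of its underside. Pushing it down slowly takes a force that rises to about 10 to 18 N over the first 4 to 5 mm (more if pushed fast: the catches are damped); then the catches snap over its rim and draw it down the rest of the 10 mm, until its underside meets the rigid seat.
- seating_tool: The seating tool itself; origin at the centre of the bottom of its foot.
Things that resemble listed ones, but are neither listed nor needed, are in the scene too. Of the things like the part that bears dish_floor, leave any that is black or purple; of the rest the larger one is meant.

How it is judged:
On the way, in this order (a step that is already met when the one before it is completed fails the run):
1. the seating tool stands upright and centred (within 7 mm) on the cover, which is not yet pressed home (contact force between seating_tool and filter_cover above 0.5 N and horizontal distance between tool_foot and cover_top below 0.007 m and angle between tool_foot's own z axis and vertical below 0.12 rad and z of cover_top in the frame of seat above 0.014 m).
2. the cover is level and fully home under the catches, with the tool still upright and centred over it (z of cover_top in the frame of seat below 0.0118 m and angle between cover_top's own z axis and vertical below 0.05 rad and horizontal distance between tool_foot and cover_top below 0.007 m and angle between tool_foot's own z axis and vertical below 0.12 rad and z of tool_foot in the frame of cover_top below 0.02 m), for 0.1 s.
At the end, for the whole second after the job is handed in: The cover is home: its top within 2 mm of 10 mm above the seat, level within 0.05 rad, within 4 mm of the holder's axis. The seating tool stands upright (within 0.08 rad) on the dish's floor, its axis within 28 mm of the dish's centre, at rest and released (z of cover_top in the frame of seat between 0.008 and 0.0118 m and horizontal distance between cover_top and seat below 0.004 m and angle between cover_top's own z axis and vertical below 0.05 rad and horizontal distance between tool_foot and dish_floor below 0.028 m and z of tool_foot in the frame of dish_floor below 0.004 m and angle between tool_foot's own z axis and vertical below 0.08 rad and linear speed of each of seating_tool, filter_cover below 0.02 m/s); the robot touches nothing.
It fails at once if the tool comes down on the cover at more than 0.3 m/s (dropped or hammered): that fast within 25 mm above the cover while it is not yet home (linear speed of seating_tool above 0.3 m/s and horizontal distance between tool_foot and cover_top below 0.03 m and z of tool_foot in the frame of seat below 0.045 m and z of cover_top in the frame of seat above 0.0125 m).
It fails at once if the gripper itself presses on the cover with more than 2 N (contact force between any of the fingers, the arm and filter_cover above 2 N).
It fails at once if the filter tin, the vial or the stopper is moved by more than 30 mm (distance of any of tin, vial, stopper from where it was at the start of the episode above 0.03 m).
It also fails if it takes over 48 s, if anything falls off the work surface, if the arm or the gripper's body presses on something with over 40 N, if the wrist force passes 120 N, or if a joint passes its speed limit or range.

ROBOT

A 6-joint arm with a two-finger parallel gripper is mounted at the origin on a cart in front of the work surface, level with it; the furniture and walls round the work are solid. World frame = base frame: x ahead of the robot, y to its left, z up, the work surface at z = 0. Lengths are in m, angles in rad, forces in N, time in s.
With the tool pointing down it reaches from about 0.375 to 0.975 m from the base axis. Payload 3.8 kg.
Tool frame: the origin (TCP) lies midway between the tips of the shut fingers; the grasp point (between the pads) lies 19 mm behind it; z points along the fingers, y is the line along which they close (so a half turn about z gives the same grasp; the last joint's range is limited). The gripper opens to 85 mm and grips with 20 to 120 N. Pads are 22 mm wide; open, the fingers measure 114 mm over their backs; the gripper's body (76 mm by 85 mm) begins 54 mm behind the grasp point. The pads swing forward as they close: fully open they stand 13 mm farther back than shut.
Start: joints at [-1.239, 0.264, 1.604, -0, 1.274, -0.037], TCP at [0.243, -0.63, 0.231] pointing down, gripper open.
Joint ranges: [-2.63, 2.63], [-0.94, 2.18], [0.31, 2.57], [-1.31, 4.45], [0, 2.66], [-2.55, 2.55]. Speed limits (rad/s): [2.57, 2.57, 3.14, 3.14, 3.14, 3.14].

INTERFACE

Orientations are given as a rotation vector (axis times angle).
In Python, from plant import robot, snapshot gives the robot as it stands.
- The arm moves only by the shell command python3 -m crank 'ROWS' [OPENING] [FORCE]. ROWS is JSON, one flat list of numbers, 6 for each row, row after row: the shift along the world's x, y, z in mm, then the turn, a rotation vector about the world's x, y, z in degrees. A call has exactly 5 rows; each row shifts and turns the commanded pose from where the row before left it; what a row does not reach is not made up. A row lasts 1/8 s, in which the tool goes at most 62.5 mm and 10.7 degrees, less where a joint would pass 70% of its speed; a pose out of reach is approached as far as the arm can. A call is refused whole if a number of a shift passes 62.5 or a number of a turn 10.7, either way. A call with a gripper value outside its range is refused whole. OPENING is the gripper command: -1 is shut, 1 is fully open, values between are in proportion, set as the call begins (- or left out, the last holds). The fingers move at their own pace and stop on an object; FORCE is the grip in N (left out, the last holds). Time passes only in rows, so rows that do not move let the fingers close, or fill a call up. It gives the time, the measured TCP pose, the force, the opening and the grip force at its end, in the units of the state.
- robot.state(): the state, without advancing time (a new reading comes with each control period).
- snapshot(name): name is "scene" or "top" or "wrist"; returns a dict with "frame" (400x640x3 uint8, red, green, blue), "mtx" (3x3 intrinsics, pixels), "dist_coeffs" ([k1, k2, p1, p2, k3] as OpenCV has them; the pictures are not rectified), "R" (3x3) and "t" (3): a world point X has camera coordinates R X + t. Camera axes: x right, y down, z forward; pixel columns grow to the right and rows downward; lengths in m; the calibration is good to about 2 mm. A picture is of the moment at which its call begins. There is no depth.
- robot.sign_off(): hands the job in; it is judged then, once.
The state is a dict: "time_s": time; "q": joint angles; "joint_velocities": joint speeds; "joint_torque": joint torques, N m; "eef_pos": TCP position; "eef_rot": TCP orientation; "wrist_force": force on the tool from outside, world axes, zero at the start; "ft_torque": the same for the moment, N m; "gripper_width": opening from 0.0 (shut) to 1.0 (fully open); "gripper_force": force on a finger pad.
Only numpy, scipy, OpenCV 4.12 (cv2) and the standard library are available. Lean on these libraries where they do the work, as an engineer would, in place of code of your own. Each camera call takes 0.05 s, during which the arm holds its last target. There are 200 camera calls.

## Working session

There is one attempt and no reset: what is moved stays moved. The work goes in short steps, Python scripts to look and compute and a shell command to move; the robot and the scene stay as the last step left them, time stands still between calls to the robot, and variables do not carry over. Pictures are saved under pics/ and viewed, at most 13 in all, crops included, and the job is handed in when it is done.

```bash
mkdir -p pics
cat > h.py <<'E'
import numpy as np, cv2
from plant import robot, snapshot
def ray(s,u,v):
    p=cv2.undistortPoints(np.array([[[u,v]]],float),np.array(s["mtx"],float),np.array(s["dist_coeffs"],float))[0,0]
    R=np.array(s["R"]);t=np.array(s["t"])
    return -R.T@t, R.T@np.array([p[0],p[1],1.])
def onz(s,u,v,z):
    o,d=ray(s,u,v); return o+d*(z-o[2])/d[2]
def save(n,im): cv2.imwrite(f"pics/{n}.png",cv2.cvtColor(im,cv2.COLOR_RGB2BGR))
E
python3 - <<'E'
from h import *
import pickle
d={n:snapshot(n) for n in("scene","top")}
pickle.dump(d,open("d.pkl","wb"))
for n in d: save(n+"0",d[n]["frame"])
print(robot.state())
E
```

```text
{'time_s': 0.1, 'q': array([-1.23886971e+00,  2.64696843e-01,  1.60525545e+00, -1.32749224e-05,
        1.27368823e+00, -3.68720327e-02]), 'joint_velocities': array([ 0.00085332, -0.00118528, -0.00368484, -0.00016199, -0.00087264,
       -0.00200141]), 'joint_torque': array([ 3.82562503e-04, -5.16707611e+01, -3.68589199e+01, -2.36756210e-05,
        6.23981352e-03,  1.41708501e-06]), 'eef_pos': array([ 0.24312924, -0.62898041,  0.23006396]), 'eef_rot': array([-3.08634126e+00, -5.75665037e-01,  4.92243483e-04]), 'wrist_force': array([-0.70415141, -1.4260268 , -1.36162464]), 'ft_torque': array([-0.02428889, -0.01242119, -0.00894638]), 'gripper_force': 0.0, 'gripper_width': 1.0028318245933314}
```

View pics/top0.png

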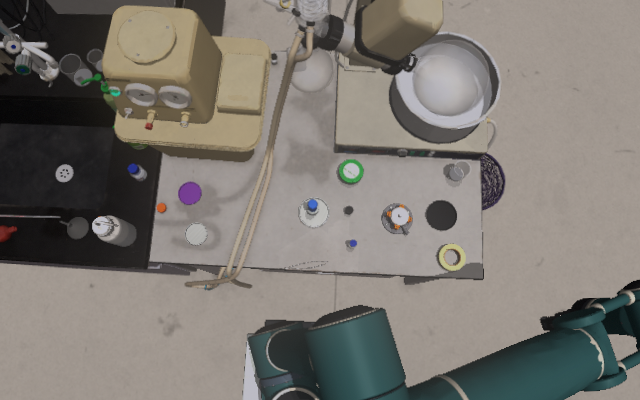

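View pics/scene0.png

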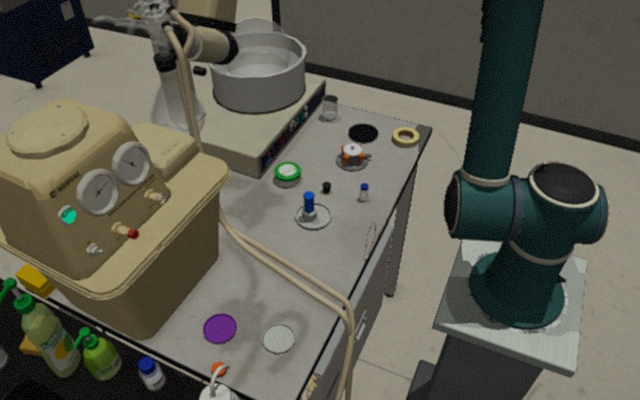

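Top view: the tool stands in the steel dish at (313,212). Candidates for the dish are the dish under the tool (313,212), white disc (196,234), purple disc (190,193) and black disc (441,215). Only blue things that could pass for the tool are the vial cap (352,243) and the bottle (137,171). The holder is at (398,218), and the stopper is at (348,210). I choose the tool and dish at (313,212) and will check them in a crop.

Run:
```python
from h import *
import pickle
d=pickle.load(open("d.pkl","rb"))
t=d["top"];s=d["scene"]
a=cv2.resize(t["frame"][170:260,290:420],None,fx=6,fy=6,interpolation=cv2.INTER_CUBIC)
save("crop",a[:, :780])
def blobs(im,lo,hi,roi):
    x0,y0,x1,y1=roi
    m=cv2.inRange(cv2.cvtColor(im,cv2.COLOR_RGB2HSV)[y0:y1,x0:x1],lo,hi)
    n,_,st,c=cv2.connectedComponentsWithStats(m)
    return [(st[i,4],st[i,:4]+[x0,y0,0,0],c[i]+[x0,y0]) for i in range(1,n) if st[i,4]>8]
for n,f,r1,r2 in(("top",t,(290,190,335,232),(375,195,425,245)),("scene",s,(290,180,340,235),(330,130,380,175))):
    print(n,"blue",blobs(f["frame"],(100,120,50),(125,255,255),r1))
    print(n,"orange",blobs(f["frame"],(5,120,120),(20,255,255),r2))
for n,uv,z in(("dish",(313,212),.009),("knob",(312.5,203),.082),("cover",(399,216),.046),("holder",(398,219),.0),("white",(196,234),.0),("tape",(452,257),0),("stopper",(348,210),.02),("vial",(352,243),.04),("tin",(350,171),.033)): print(n,onz(t,*uv,z).round(4))
for n,uv,z in(("dish",(313,216),.009),("knob",(309,195),.082),("cover",(352,148),.046)): print(n,onz(s,*uv,z).round(4))
```

```text
top blue [(np.int32(66), array([308, 200,   9,   9]), array([312.15151515, 203.93939394]))]
top orange [(np.int32(12), array([399, 204,   5,   4]), array([401.33333333, 205.66666667])), (np.int32(20), array([387, 211,   4,   6]), array([388.6 , 213.25])), (np.int32(17), array([408, 216,   4,   6]), array([409.47058824, 219.        ])), (np.int32(18), array([394, 224,   6,   5]), array([396.5       , 226.16666667]))]
scene blue [(np.int32(174), array([304, 191,  10,  22]), array([308.51724138, 201.02873563]))]
scene orange [(np.int32(14), array([359, 153,   5,   4]), array([361.21428571, 154.64285714])), (np.int32(18), array([344, 154,   6,   4]), array([346.11111111, 155.61111111]))]
dish [ 0.5164 -0.0134  0.009 ]
knob [ 0.5279 -0.011   0.082 ]
cover [ 0.5103 -0.2658  0.046 ]
holder [ 0.5102 -0.2712  0.    ]
white [0.432  0.3347 0.    ]
tape [ 0.403  -0.4354  0.    ]
stopper [ 0.5258 -0.1175  0.02  ]
vial [ 0.4246 -0.1313  0.04  ]
tin [ 0.6433 -0.1184  0.033 ]
dish [ 0.5122 -0.0095  0.009 ]
knob [ 0.5207 -0.0065  0.082 ]
cover [ 0.5097 -0.2667  0.046 ]
```

View pics/crop.png

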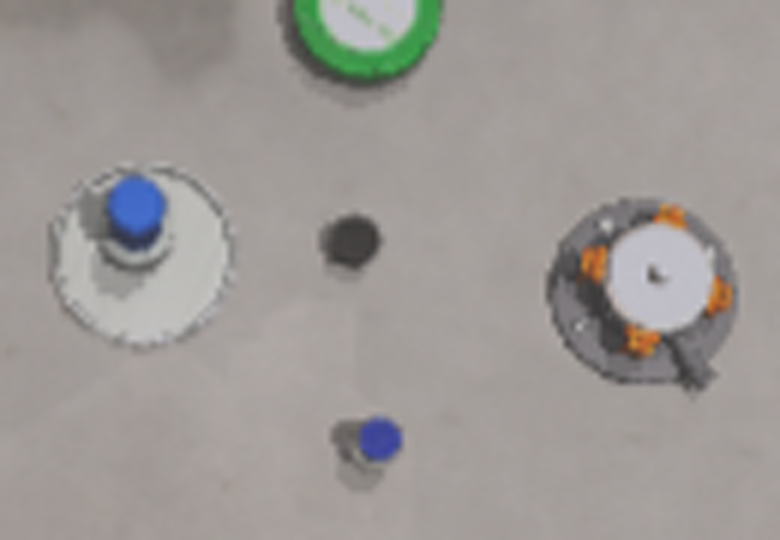

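The crop confirms the blue-handled tool in the steel dish: knob at about (312.6,204), dish centre at about (313.8,212.7). The four orange catches round the white cover centre on about (399,216). I'll move towards the tool.

```bash
python3 -m crank '[15,32,0,0,0,0,22,48,0,0,0,0,22,48,0,0,0,0,22,48,0,0,0,0,22,48,0,0,0,0]' 1 60 && python3 -m crank '[22,48,0,0,0,0,22,48,0,0,0,0,22,48,0,0,0,0,22,48,0,0,0,0,22,48,0,0,0,0]' && python3 -m crank '[22,48,0,0,0,0,22,48,0,0,0,0,15,33,0,0,0,0,10,15,-20,0,0,0,0,0,0,0,0,0]'
python3 - <<'E'
from h import *
s=snapshot("wrist");save("w1",s["frame"]);st=robot.state();print(st["eef_pos"],st["eef_rot"])
import pickle;pickle.dump(s,open("w.pkl","wb"))
t=snapshot("top");m=cv2.inRange(cv2.cvtColor(s["frame"],cv2.COLOR_RGB2HSV),(100,120,50),(125,255,255))
n,_,q,c=cv2.connectedComponentsWithStats(m)
for i in range(1,n):
    if q[i,4]>100: print(q[i],c[i],onz(s,*c[i],.082))
E
```

```text
time_s: 0.72
eef_pos: [0.3466, -0.4038, 0.2308]
eef_rot: [-3.088, -0.575, 0.0]
wrist_force: [0.4, 0.0, 0.1]
gripper_width: 1.003
gripper_force: 0.0
time_s: 1.35
eef_pos: [0.4565, -0.1639, 0.231]
eef_rot: [-3.088, -0.576, 0.0]
wrist_force: [0.4, -0.1, -0.4]
gripper_width: 1.0
gripper_force: 0.0
time_s: 1.98
eef_pos: [0.524, -0.0204, 0.2091]
eef_rot: [-3.086, -0.579, 0.007]
wrist_force: [0.2, 0.7, 0.2]
gripper_width: 0.999
gripper_force: 0.0
[ 0.52432834 -0.02128296  0.21011449] [-3.08747494 -0.57805253  0.00470188]
[487  22  46  22 177] [509.71186441  32.28248588] [ 0.68632501 -0.10251255  0.082     ]
[297 164  33  40 994] [313.33299799 184.32997988] [ 0.52886327 -0.00976075  0.082     ]
[379 297  19  20 279] [388.25806452 307.23297491] [ 0.44353675 -0.11681948  0.082     ]
```

View pics/w1.png

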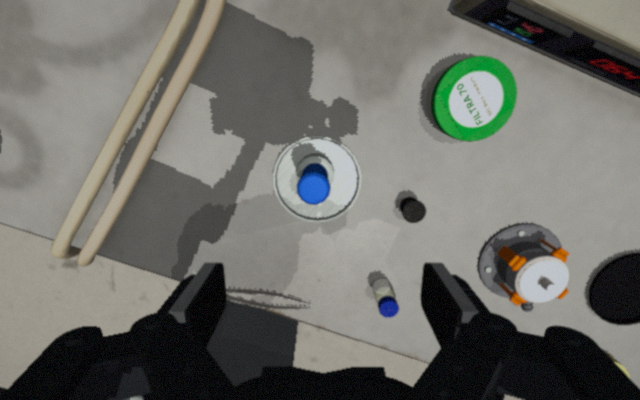

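The wrist view shows the tool with its knob at about (313.5,188), the dish centred at about (317,180), and the cover at about (543,280). The hoses are well to the left.

Run:
```python
from h import *
import pickle
s=pickle.load(open("w.pkl","rb"))
for n,u,v,z in(("knob",313.3,187.5,.082),("dish",317,179,.009),("cover",543,280,.046)): print(n,onz(s,u,v,z).round(4))
m=cv2.inRange(cv2.cvtColor(s["frame"],cv2.COLOR_RGB2HSV),(5,120,100),(20,255,255))
n,_,q,c=cv2.connectedComponentsWithStats(m)
for i in range(1,n):
    if q[i,4]>20: print(q[i],c[i])
print(robot.state()["eef_pos"])
```

```text
knob [ 0.5263 -0.0107  0.082 ]
dish [ 0.5178 -0.0158  0.009 ]
cover [ 0.5106 -0.2673  0.046 ]
[552 248  17  14 137] [560.54014599 254.19708029]
[508 255  19  16 187] [516.86096257 262.34224599]
[558 289  10  10  49] [562.71428571 293.71428571]
[510 292  16  13 118] [516.93220339 299.16949153]
[ 0.524715   -0.02182759  0.21088107]
```

```bash
python3 -m crank '[1,11,-30,0,0,0,0,0,-40,0,0,0,0,0,-40,0,0,0,0,0,-35,0,0,0,0,0,-29,0,0,0]' && python3 -m crank '[0,0,0,0,0,0,0,0,0,0,0,0,0,0,0,0,0,0,0,0,0,0,0,0,0,0,0,0,0,0]' -1 60; python3 -m crank '[0,0,0,0,0,0,0,0,0,0,0,0,0,0,0,0,0,0,0,0,0,0,0,0,0,0,0,0,0,0]'
```

```text
time_s: 2.7
eef_pos: [0.5261, -0.0118, 0.0367]
eef_rot: [3.089, 0.574, 0.0]
wrist_force: [-0.4, -0.4, 0.3]
gripper_width: 1.006
gripper_force: 0.0
time_s: 3.32
eef_pos: [0.5279, -0.0104, 0.0393]
eef_rot: [3.088, 0.576, 0.005]
wrist_force: [-0.1, 1.6, 6.2]
gripper_width: 0.3
gripper_force: 58.3
time_s: 3.95
eef_pos: [0.5279, -0.0104, 0.0393]
eef_rot: [3.088, 0.576, 0.005]
wrist_force: [-0.7, 1.6, 6.9]
gripper_width: 0.299
gripper_force: 58.3
```

```bash
python3 -m crank '[0,0,8,0,0,0,0,0,15,0,0,0,0,0,25,0,0,0,0,0,30,0,0,0,0,0,17,0,0,0]' -1 100 && python3 -m crank '[-2,-18,0,0,0,0,-2,-32,0,0,0,0,-2,-32,0,0,0,0,-2,-32,0,0,0,0,-2,-32,0,0,0,0]' && python3 -m crank '[-2,-32,0,0,0,0,-2,-32,0,0,0,0,-2,-26,0,0,0,0,0,-20,0,0,0,0,0,0,0,0,0,0]'
python3 - <<'E'
from h import *
import pickle
d={n:snapshot(n) for n in("scene","top","wrist")}
pickle.dump(d,open("d2.pkl","wb"))
a=cv2.resize(d["scene"]["frame"][95:185,300:400],(600,540),interpolation=cv2.INTER_CUBIC)
save("s2",a)
save("w2",d["wrist"]["frame"]);print(robot.state()["eef_pos"],robot.state()["wrist_force"])
E
```

```text
time_s: 4.58
eef_pos: [0.5274, -0.0108, 0.1347]
eef_rot: [3.087, 0.576, 0.005]
wrist_force: [0.8, 0.1, -2.6]
gripper_width: 0.294
gripper_force: 98.0
time_s: 5.2
eef_pos: [0.5148, -0.1582, 0.1308]
eef_rot: [-3.087, -0.575, 0.004]
wrist_force: [-0.1, 0.7, -1.0]
gripper_width: 0.29
gripper_force: 98.1
time_s: 5.82
eef_pos: [0.5096, -0.268, 0.1315]
eef_rot: [-3.088, -0.573, 0.002]
wrist_force: [0.3, 1.2, -0.9]
gripper_width: 0.294
gripper_force: 98.2
[ 0.5099335  -0.26598472  0.13176402] [ 0.64146482  0.12760598 -1.41561935]
```

View pics/w2.png

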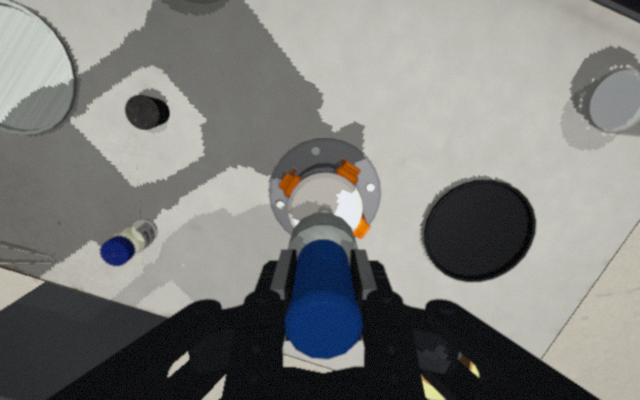

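View pics/s2.png

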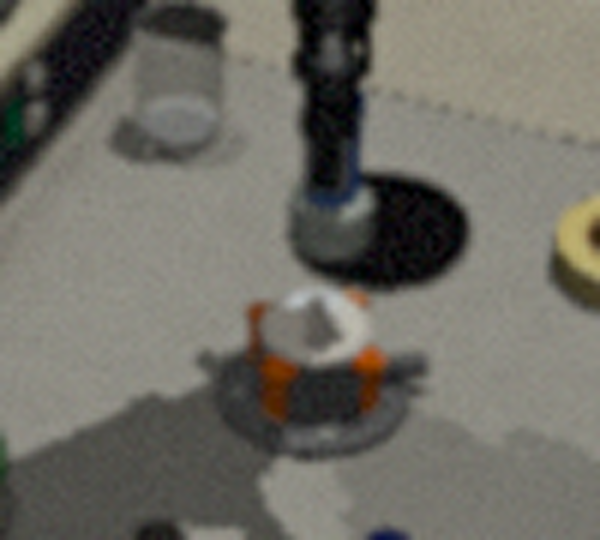

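The wrist view shows the knob at about (323,325) with the handle running straight up the image, so the tool is upright. The cover is centred near (325,207). The scene crop shows the foot above the cover, at crop (332,232). I'll compare tool and cover positions.

Run:
```python
from h import *
import pickle
d=pickle.load(open("d2.pkl","rb"))
w=d["wrist"];s=d["scene"]
print("knob",onz(w,323,325,.1745),"knob-right/left",onz(w,285,325,.1745),onz(w,361,325,.1745))
# foot upper ring: widest edges ~ (289..357, y~235)
print("foot mid scene",onz(s,300+332/6,95+232/6,.1085))
print("cover scene",onz(s,300+317/6,95+325/6,.046))
for v in (206,208,210): print("cover w",onz(w,325,v,.046))
print("nadir px",cv2.projectPoints(np.array([[*(-np.array(w['R']).T@w['t'])[:2],0.]]),cv2.Rodrigues(np.array(w['R']))[0],np.array(w['t']),np.array(w['mtx']),np.array(w['dist_coeffs']))[0].ravel())
m=cv2.cvtColor(w["frame"],cv2.COLOR_RGB2HSV)
a=cv2.resize(w["frame"][130:260,250:400],(690,598),interpolation=cv2.INTER_CUBIC);save("w2c",a)
```

```text
knob [ 0.5094135  -0.26654567  0.1745    ] knob-right/left [ 0.50460478 -0.25401246  0.1745    ] [ 0.51423542 -0.27907151  0.1745    ]
foot mid scene [ 0.49753409 -0.25385542  0.1085    ]
cover scene [ 0.50552559 -0.26269432  0.046     ]
cover w [ 0.51310071 -0.26657136  0.046     ]
cover w [ 0.51169363 -0.26711419  0.046     ]
cover w [ 0.51028134 -0.26765903  0.046     ]
nadir px [323.24608452 100.20187991]
```

View pics/w2c.png

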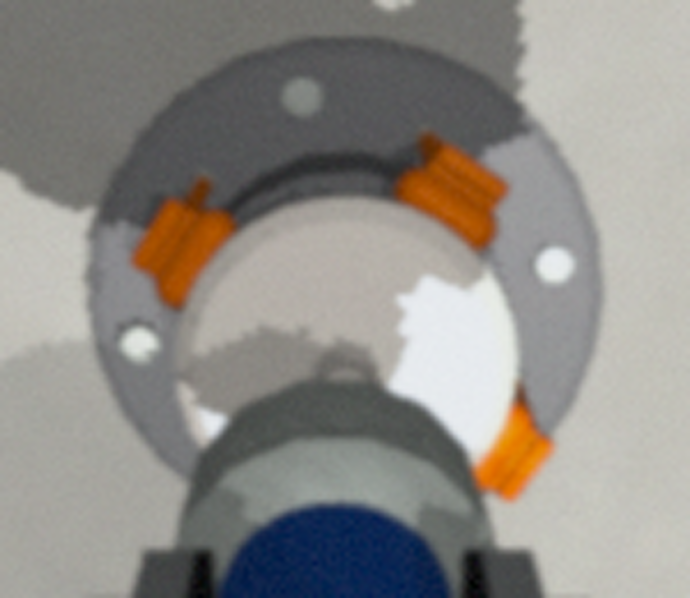

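Run:
```python
from h import *
import pickle
w=pickle.load(open("d2.pkl","rb"))["wrist"]
up=np.array([np.cos(np.radians(-21.05)),np.sin(np.radians(-21.05))])  # guess
a=onz(w,323,200,.05)[:2];b=onz(w,323,220,.05)[:2];up=(a-b)/np.linalg.norm(a-b);print("up",up)
c=lambda x,y:(250+x/4.6,130+y/4.6)
print("foot bottom far-19",onz(w,*c(336,376),.0955)[:2]-up*.019)
print("foot L/R", onz(w,*c(181,510),.1215)[:2],onz(w,*c(492,510),.1215)[:2])
print("cover rim far-27",onz(w,*c(349,195),.040)[:2]-up*.027)
L=onz(w,*c(178,350),.041)[:2];R=onz(w,*c(520,350),.041)[:2];print("cover L R mid",(L+R)/2,np.linalg.norm(L-R))
F=onz(w,*c(345,37),.005)[:2];print("base far-47",F-up*.047)
L=onz(w,*c(90,290),.005)[:2];R=onz(w,*c(602,290),.005)[:2];print("base mid",(L+R)/2,np.linalg.norm(L-R))
```

```text
up [0.93361248 0.35828444]
foot bottom far-19 [ 0.50631424 -0.26770198]
foot L/R [ 0.51194582 -0.24762082] [ 0.52399229 -0.27898382]
cover rim far-27 [ 0.50984254 -0.26847495]
cover L R mid [ 0.51179901 -0.26778087] 0.05451516626037766
base far-47 [ 0.51010716 -0.26785671]
base mid [ 0.51173055 -0.26750775] 0.09302967025397112
```

```bash
python3 -m crank '[2,-2,-8,0,0,0,0,0,-10,0,0,0,0,0,-10,0,0,0,0,0,-6,0,0,0,0,0,0,0,0,0]'
python3 - <<'E'
from h import *
w=snapshot("wrist");s=snapshot("scene")
A=cv2.resize(w["frame"][130:260,250:400],(450,390),interpolation=cv2.INTER_CUBIC)
B=cv2.resize(s["frame"][115:180,322:380],(348,390),interpolation=cv2.INTER_CUBIC)
save("c3",np.hstack([A,B]));st=robot.state();print(st["eef_pos"],st["wrist_force"])
E
```

```text
time_s: 6.6
eef_pos: [0.5117, -0.2682, 0.0973]
eef_rot: [-3.087, -0.576, 0.002]
wrist_force: [-0.4, -0.8, -2.5]
gripper_width: 0.293
gripper_force: 98.2
[ 0.51245916 -0.26868715  0.09833687] [ 0.35081151  0.56511681 -2.34255681]
```

View pics/c3.png

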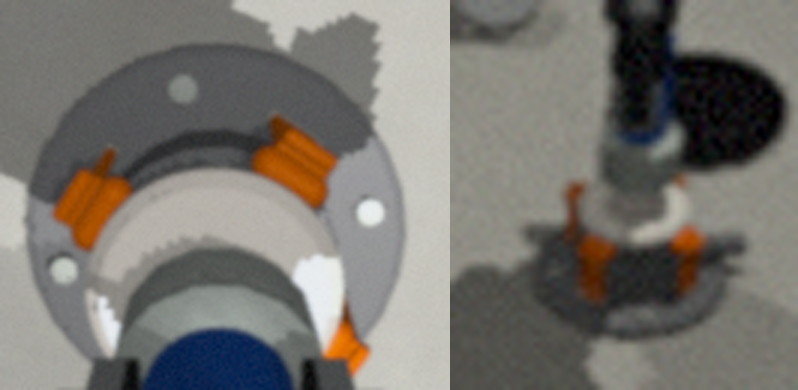

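The foot is centred sideways on the cover: foot centre crop x≈218, cover ≈215. I'll check the fore-aft offset.

Run:
```python
from h import *
w=snapshot("wrist");up=np.array([.9336,.3583]);lat=np.array([-.3583,.9336])
c=lambda x,y:(250+x/3,130+y/3)
st=robot.state();fz=st["eef_pos"][2]-.0363;print(st["eef_pos"],fz)
for n,p in(("foot",onz(w,*c(217,248),fz)[:2]-up*.019),("coverrim",onz(w,*c(215,168),.0405)[:2]-up*.027),("base",onz(w,*c(215,43),.005)[:2]-up*.047)): print(n,p,p@up,p@lat)
```

```text
[ 0.51260755 -0.26879502  0.09859998] 0.06229997912605659
foot [ 0.50836142 -0.26986405] 0.37791393537717716 -0.4340909745945108
coverrim [ 0.51012652 -0.26871908] 0.37997207584920806 -0.43365446811409025
base [ 0.51119509 -0.2682087 ] 0.3811525645748586 -0.43356084120730376
```

```bash
python3 -m crank '[2,1,-3,0,0,0,0,0,-4,0,0,0,0,0,-3,0,0,0,0,0,-3,0,0,0,0,0,-2,0,0,0]' && python3 -m crank '[0,0,-1,0,0,0,0,0,-1,0,0,0,0,0,-1,0,0,0,0,0,-1,0,0,0,0,0,0,0,0,0]'
```

```text
time_s: 7.38
eef_pos: [0.5142, -0.2675, 0.0829]
eef_rot: [-3.088, -0.576, 0.0]
wrist_force: [-0.6, -0.1, -1.9]
gripper_width: 0.291
gripper_force: 98.2
time_s: 8.0
eef_pos: [0.5146, -0.2678, 0.08]
eef_rot: [3.088, 0.576, 0.001]
wrist_force: [-2.3, 1.8, 5.3]
gripper_width: 0.296
gripper_force: 98.8
```

```bash
python3 -m crank '[0,0,-1,0,0,0,0,0,-1,0,0,0,0,0,-1,0,0,0,0,0,-1,0,0,0,0,0,0,0,0,0]'
```

```text
time_s: 8.62
eef_pos: [0.514, -0.2674, 0.0745]
eef_rot: [-3.088, -0.576, 0.001]
wrist_force: [0.4, -0.5, -2.2]
gripper_width: 0.292
gripper_force: 98.2
```

```bash
python3 -m crank '[0,0,-1,0,0,0,0,0,-1,0,0,0,0,0,-1,0,0,0,0,0,-1,0,0,0,0,0,0,0,0,0]'
python3 - <<'E'
from h import *
w=snapshot("wrist");s=snapshot("scene")
A=cv2.resize(w["frame"][130:260,250:400],(450,390),interpolation=cv2.INTER_CUBIC)
B=cv2.resize(s["frame"][115:180,322:380],(348,390),interpolation=cv2.INTER_CUBIC)
save("c4",np.hstack([A,B]));st=robot.state();print(st["eef_pos"],st["wrist_force"])
E
```

```text
time_s: 9.25
eef_pos: [0.5144, -0.2676, 0.0724]
eef_rot: [-3.088, -0.576, 0.0]
wrist_force: [-3.0, 1.4, 5.9]
gripper_width: 0.295
gripper_force: 98.8
[ 0.51442132 -0.26761317  0.07241812] [-3.3553708   1.37075815  5.66489743]
```

View pics/c4.png

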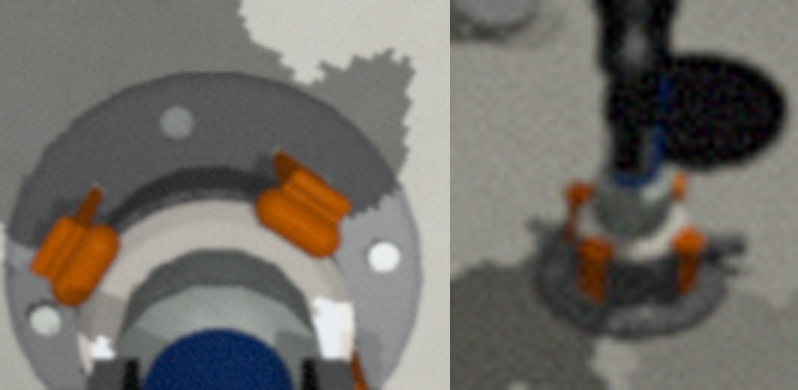

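The cover sits below the catch heads, and the foot is flat and centred on it. The TCP height of 0.0724 matches home. I'll press a little more to make sure, then lift.

```bash
python3 -m crank '[0,0,-1,0,0,0,0,0,-1,0,0,0,0,0,-1,0,0,0,0,0,-1,0,0,0,0,0,0,0,0,0]' && python3 -m crank '[0,0,3,0,0,0,0,0,4,0,0,0,0,0,6,0,0,0,0,0,10,0,0,0,0,0,20,0,0,0]' && python3 -m crank '[0,0,20,0,0,0,0,15,0,0,0,0,0,32,0,0,0,0,0,32,0,0,0,0,0,32,0,0,0,0]' &&  python3 -m crank '[0,32,0,0,0,0,0,32,0,0,0,0,0,32,0,0,0,0,0,28,0,0,0,0,0,15,0,0,0,0]'
python3 - <<'E'
from h import *
import pickle
d={n:snapshot(n) for n in("scene","top","wrist")}
pickle.dump(d,open("d5.pkl","wb"))
st=robot.state();print(st["eef_pos"],st["wrist_force"])
A=cv2.resize(d["top"]["frame"][190:250,365:430],(390,360),interpolation=cv2.INTER_CUBIC)
B=cv2.resize(d["scene"]["frame"][115:175,322:382],(360,360),interpolation=cv2.INTER_CUBIC)
save("c5",np.hstack([A,B]))
E
```

```text
time_s: 9.98
eef_pos: [0.5148, -0.2676, 0.0723]
eef_rot: [3.088, 0.576, 0.001]
wrist_force: [-10.8, 6.4, 27.5]
gripper_width: 0.292
gripper_force: 100.9
time_s: 10.6
eef_pos: [0.5135, -0.2672, 0.1101]
eef_rot: [-3.087, -0.576, 0.003]
wrist_force: [-0.7, -0.3, -2.2]
gripper_width: 0.299
gripper_force: 98.2
time_s: 11.22
eef_pos: [0.5137, -0.1546, 0.13]
eef_rot: [-3.088, -0.576, 0.001]
wrist_force: [-0.4, 0.0, -1.9]
gripper_width: 0.293
gripper_force: 98.3
time_s: 11.85
eef_pos: [0.5135, -0.0157, 0.13]
eef_rot: [-3.087, -0.579, 0.001]
wrist_force: [0.1, -0.8, -1.7]
gripper_width: 0.288
gripper_force: 98.2
[ 0.51403667 -0.01709774  0.1301443 ] [-0.37650669 -0.58367504 -1.6025932 ]
```

View pics/c5.png

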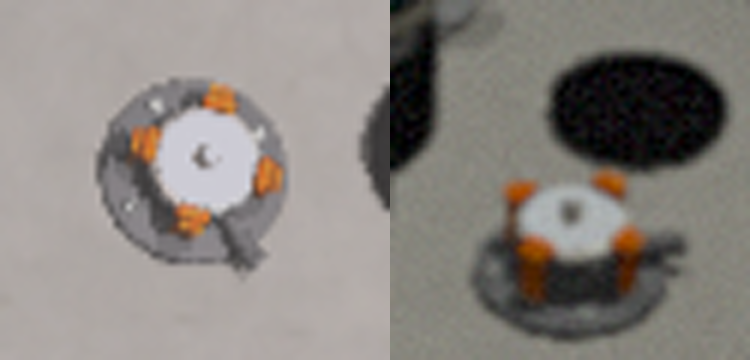

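The cover is home and level, with all four catch heads over its rim. I'm lowering the tool into the dish.

```bash
python3 -m crank '[2,2,-20,0,0,0,0,0,-25,0,0,0,0,0,-20,0,0,0,0,0,-12,0,0,0,0,0,-6,0,0,0]' && python3 -m crank '[0,0,-2,0,0,0,0,0,-2,0,0,0,0,0,-2,0,0,0,0,0,-1,0,0,0,0,0,0,0,0,0]' -1 40
```

```text
time_s: 12.62
eef_pos: [0.5161, -0.0162, 0.0467]
eef_rot: [-3.088, -0.575, 0.001]
wrist_force: [-0.4, 0.3, -1.5]
gripper_width: 0.293
gripper_force: 98.3
time_s: 13.25
eef_pos: [0.5164, -0.0156, 0.0404]
eef_rot: [3.088, 0.576, 0.0]
wrist_force: [0.1, -0.1, -2.1]
gripper_width: 0.287
gripper_force: 98.3
```

```bash
python3 -m crank '[0,0,-1,0,0,0,0,0,-1,0,0,0,0,0,0,0,0,0,0,0,0,0,0,0,0,0,0,0,0,0]'
```

```text
time_s: 13.88
eef_pos: [0.5166, -0.0155, 0.0393]
eef_rot: [-3.088, -0.576, -0.001]
wrist_force: [-2.7, 1.6, 6.3]
gripper_width: 0.292
gripper_force: 98.8
```

```bash
python3 -m crank '[0,0,1,0,0,0,0,0,0,0,0,0,0,0,0,0,0,0,0,0,0,0,0,0,0,0,0,0,0,0]' && python3 -m crank '[0,0,0,0,0,0,0,0,0,0,0,0,0,0,0,0,0,0,0,0,0,0,0,0,0,0,0,0,0,0]' 0.2 40 && python3 -m crank '[0,0,0,0,0,0,0,0,0,0,0,0,0,0,0,0,0,0,0,0,0,0,0,0,0,0,0,0,0,0]' 1 && python3 -m crank '[0,0,10,0,0,0,0,0,20,0,0,0,0,0,40,0,0,0,0,0,50,0,0,0,0,0,40,0,0,0]' && python3 -m crank '[0,-20,20,0,0,0,-10,-50,0,0,0,0,-10,-50,0,0,0,0,-10,-40,0,0,0,0,0,0,0,0,0,0]'
python3 - <<'E'
from h import *
w=snapshot("wrist");t=snapshot("top");s=snapshot("scene");f=t["frame"]
c=lambda im,a,b:cv2.resize(im[b:b+60,a:a+60],(390,390),interpolation=cv2.INTER_CUBIC)
save("c6",np.hstack([c(f,285,180),c(s["frame"],280,170)]))
E
```

```text
time_s: 14.5
eef_pos: [0.5165, -0.0156, 0.0394]
eef_rot: [3.088, 0.576, 0.001]
wrist_force: [-1.1, 0.9, 0.7]
gripper_width: 0.293
gripper_force: 98.4
time_s: 15.12
eef_pos: [0.5163, -0.0156, 0.0392]
eef_rot: [-3.088, -0.576, 0.0]
wrist_force: [0.6, 0.1, -0.0]
gripper_width: 0.594
gripper_force: 0.0
time_s: 15.75
eef_pos: [0.5163, -0.0156, 0.0393]
eef_rot: [-3.088, -0.576, -0.0]
wrist_force: [-1.1, -0.2, 0.2]
gripper_width: 0.997
gripper_force: 0.0
time_s: 16.38
eef_pos: [0.5169, -0.0156, 0.2023]
eef_rot: [3.088, 0.576, 0.004]
wrist_force: [-0.1, -0.4, -0.8]
gripper_width: 1.0
gripper_force: 0.0
time_s: 17.0
eef_pos: [0.4858, -0.178, 0.2201]
eef_rot: [3.088, 0.57, 0.001]
wrist_force: [-0.5, 0.7, -0.5]
gripper_width: 1.005
gripper_force: 0.0
```

View pics/c6.png

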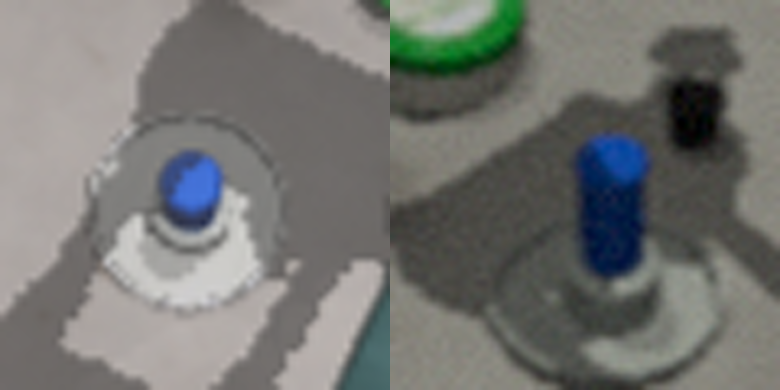

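The tool stands upright near the dish centre (left crop about (190,200)), and the stopper and tin are in place. I'm handing the job in.

```bash
python3 -c "from plant import robot; print(robot.sign_off())"
```

```text
the job is handed in; nothing more can be done
None
```

The cover is pressed home under all four catches, the seating tool stands upright and released in its dish, and the job was handed in at about 17 s; `sign_off()` returned no verdict.

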